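Gauge a replacement sleeve, then tip the parts tray

ROBOT

A 7-joint arm with a two-finger parallel gripper is mounted at the origin on the work surface. World frame = base frame: x ahead of the robot, y to its left, z up, the work surface at z = 0. Lengths are in m, angles in degrees, forces in N, time in s.
With the tool pointing down it reaches from about 0.4 to 0.85 m from the base axis. Payload 4.5 kg.
Tool frame: the origin (TCP) lies midway between the tips of the shut fingers; the grasp point (between the pads) lies 19 mm behind it; z points along the fingers, y is the line along which they close (so a half turn about z gives the same grasp; the last joint's range is limited). The gripper opens to 88 mm and grips with 3 to 60 N. Pads are 18 mm wide; open, the fingers measure 123 mm over their backs; the gripper's body (75 mm by 187 mm) begins 45 mm behind the grasp point.
Start: joints at [75.218, 39.483, -11.15, 89.685, 9.013, 51.709, -12.324], TCP at [0.18, -0.599, 0.239] pointing down, gripper open.
Joint ranges: [-172.22, 172.22], [-26.19, 119.32], [-84.43, 86.54], [7.71, 146.69], [-57.33, 237.33], [2.42, 119.75], [-152.13, 152.13]. Speed limits (degrees/s): [147.25, 147.25, 180, 180, 180, 180, 180].

INTERFACE

Orientations are given as [roll, pitch, yaw] about the fixed x, y, z axes, in that order (R = Rz(yaw) Ry(pitch) Rx(roll)).
In Python, from cell import manip gives the robot as it stands. The module is installed in compiled form; this text tells all that it offers.
- The arm moves only by the tool jog_arm, never from a script. Its argument "series" is a list of rows, each a list of 7 numbers: the turn, a rotation vector about the world's x, y, z in degrees, then the shift along the world's x, y, z in cm, then the finger opening in cm, from 0 to 8.81. In form: [[wx, wy, wz, tx, ty, tz, hand], ...]. A call has 1 to 5 rows; each row is the pose to reach, as a shift and turn from the pose commanded when the call began; what a row does not reach only later rows make up. A row lasts 1/10 s, in which the tool goes at most 50 mm and 8.59 degrees, less where a joint would pass 70% of its speed; a pose out of reach is approached as far as the arm can. A call with a gripper value outside its range is refused whole. The fingers move at their own pace and stop on an object; "squeeze" is the grip in N (left out, the last holds). Time passes only in rows, so rows that repeat a pose let the fingers close. It gives the time, the measured TCP pose, the force, the opening and the grip force at its end, in the units of the state.
- manip.get_obs(): the state, without advancing time (a new reading comes with each control period).
- manip.capture(name): name is "scene" or "side" or "wrist"; returns (picture, depth): 384x512x3 uint8, red, green, blue; 384x512 float32, m along the optical axis (not along the pixel's ray), 0 where there is no reading.
- manip.camera_info(name): a dict with "K" (3x3 intrinsics, pixels), "R" (3x3) and "t" (3): a world point X has camera coordinates R X + t; the wrist camera has in their place "T_tool_cam" (4x4, takes a point from camera to tool coordinates, whose origin is the TCP and whose axes are the flange's). Camera axes: x right, y down, z forward; pixel columns grow to the right and rows downward; lengths in m; the calibration is good to about 2 mm. A picture is of the moment at which its call begins: read the wrist's pose just before it. camera_info takes no time and is no camera call.
- manip.finish_job(): hands the job in; it is judged then, once.
The state is a dict: "t": time; "joint_positions": joint angles; "qd": joint speeds; "joint_efforts": joint torques, N m; "tcp_pos": TCP position; "orientation": TCP orientation; "contact_force": force on the tool from outside, world axes, zero at the start; "moment": the same for the moment, N m; "grip_width": opening from 0.0 (shut) to 1.0 (fully open); "grip_force": force on a finger pad.
Only numpy, scipy, OpenCV 4.12 (cv2) and the standard library are available. Lean on these libraries where they do the work, as an engineer would, in place of code of your own. Each camera call takes 0.05 s, during which the arm holds its last target. There are 200 camera calls.

TASK

Two bronze sleeves stand loose on the bench mat and only one of them goes over the gauge pin: find it by sliding it down the pin until it sits fully home on the gauge block, then put it into the parts tray with the three sleeves already there and leave the one that does not fit on the mat. Then take the tray by its upright handle, lift it a hand's breadth clear of the bench and tilt it so that its cut-off pouring corner is lowest and all four sleeves slide together into that corner. Finish while still holding the tray up, still and tilted like that, with the other things on the bench left where they are.

Things in the scene. Friction and masses are not known exactly. Their poses are not given: they have to be found in the camera images.
- tray: Loose open parts tray, smooth grey plastic, 0.18-0.29 kg: 156 mm long (x), 136 mm wide (y), rim 42 mm high, walls 3 mm. Origin: under its centre, at bench level. +x points to the handle end, which at the start lies away from the robot; z up. Inner floor 6 mm above the origin, x -75 to 75, y -65 to 65 mm, less the pouring corner at -x, +y: cut off 30 mm along each side, walled to full height.
- tray_handle (a point): Point in the tray's upright handle to grip: a plain slab standing on the handle end, 12 mm thick along the tray's x, 64 mm wide along y, top 80 mm above the tray's underside and 38 mm above the rim. The point is on the slab's middle, 84 mm from the tray's origin along +x and 62 mm above it. Axes as the tray's.
- tray_corner (a point): Point on the tray's inner floor at the middle of the cut-off corner's wall: (-60, 50, 6) mm from the tray's origin. Axes as the tray's. Sleeves begin to slide on the tray's floor at a tilt of about 10 to 15 degrees; 30 to 40 degrees moves them surely.
- tray_low (a point): Point on the outside of the tray's bottom at the cut-off corner, its lowest point when it is tilted to that corner: (-63, +53, 2) mm from the tray's origin.
- sleeve_1: Bronze sleeve bearing standing in the tray: 26 mm outside, 28 mm long, bore 15.5 mm, 45 g. Origin: centre of its lower end; z along its axis.
- sleeve_2: Another such sleeve in the tray, same sizes and origin.
- sleeve_3: Another such sleeve in the tray, same sizes and origin. The three stand in the handle half of the tray, their origins at x = 22 to 60 mm in the tray's frame; the other half is empty.
- new_sleeve_a: One of the two bronze sleeves standing on the mat: 26 mm outside, 28 mm long, 45 g. Origin: centre of its lower end; z along its axis. One of the two has a 15.5 mm bore and goes over the pin; the other has a 10 mm bore and stops on the pin's tapered nose, over 20 mm above the block. Outside they are alike.
- new_sleeve_b: The other of the two sleeves on the mat, same outside sizes and origin.
- gauge: Go gauge, fixed to the bench: dark steel block 56 x 56 mm, 14 mm high, with an upright ground steel pin of 12 mm diameter in its centre. Origin: centre of the block's underside. Its yaw is always 0.
- gauge_seat (a point): Centre of the block's top face at the foot of the pin, 14 mm above the bench.
- gauge_tip (a point): Top of the pin, 52 mm above the bench (38 mm above the block); the last 7 mm taper to 6 mm diameter.
- screwdriver: Bystander: screwdriver lying on the bench, 190 mm long, 26 mm thick black handle. Origin: under its middle; x along it to the tip.
- solder_spool: Bystander: reel of solder, 56 mm diameter, 40 mm high. Origin: centre of its underside.
- mixer_gear: Bystander: white nylon gear, 57 mm diameter, 22 mm high. Origin: centre of its underside.
- grease_jar: Bystander: white jar, 52 mm diameter, 45 mm high. Origin: centre of its underside.
- multimeter: Bystander: green multimeter lying on its back, 150 x 78 x 43 mm. Origin: centre of its underside.
Not all that is in view belongs to the job. What is shaped like the new_sleeve_a but pink is not meant.

How it is judged:
By the outcome, as a careful person would: the job done as asked, in the order asked, and still so for the second after the job is handed in, while the arm keeps its last pose, push and grip.
It also fails if it takes over 64 s, if anything falls off the work surface, if the arm or the gripper's body presses on something with over 40 N, if the wrist force passes 120 N, or if a joint passes its speed limit or range.

## Working session

There is one attempt and no reset: what is moved stays moved. The work goes in short steps, Python scripts to look and compute and a tool call to move; the robot and the scene stay as the last step left them, time stands still between calls to the robot, and variables do not carry over. Pictures are saved under pics/ and viewed, at most 14 in all, crops included, and the job is handed in when it is done.

Besides the shell and the picture viewer there is one more tool, called after "Request:" in YAML: its name, and indented under it one key for each argument. jog_arm: Moves the arm, as the interface text tells. Its arguments: {"type":"object","properties":{"series":{"type":"array","items":{"type":"array","items":{"type":"number"}}},"squeeze":{"type":"number"}},"required":["series"]}

```bash
mkdir -p pics; cat > h.py <<'E'
import numpy as np, cv2
from cell import manip as m
def cap(n,f):
    p,d=m.capture(n); cv2.imwrite(f'pics/{f}.png',p[:,:,::-1]); np.save(f'pics/{f}.npy',d); return p,d
def w(n,d,u,v):
    c=m.camera_info(n);K,R,t=map(np.array,(c['K'],c['R'],c['t']))
    z=d[v,u]; return R.T@(np.linalg.inv(K)@[u,v,1]*z-t)
def cloud(n,d):
    c=m.camera_info(n);K,R,t=map(np.array,(c['K'],c['R'],c['t']))
    v,u=np.mgrid[:d.shape[0],:d.shape[1]]
    P=np.stack([u,v,np.ones_like(u)],-1)@np.linalg.inv(K).T*d[...,None]
    return (P-t)@R
E
python3 - <<'E'
from h import *
o=m.get_obs();print(o['t'],o['tcp_pos'],o['orientation'],o['contact_force'])
a,_=cap('scene','s0');b,_=cap('side','d0')
im=np.hstack([a,b])[:,:,::-1]
cv2.imwrite('pics/s0b.png',cv2.resize(a[:,:,::-1],(784,588),interpolation=cv2.INTER_CUBIC))
for n in('scene','side'):
    c=m.camera_info(n);print(n,-np.array(c['R']).T@c['t'])
E
```

```text
0.0 [ 0.17958734 -0.59799889  0.23789905] [-1.79896362e+02  9.08520062e-03  1.67268967e+01] [ 0.36821076  0.20387951 -0.72350704]
scene [ 0.91042079 -0.63609431  0.86607325]
side [0.06181926 0.50700279 0.60673326]
```

View pics/s0b.png

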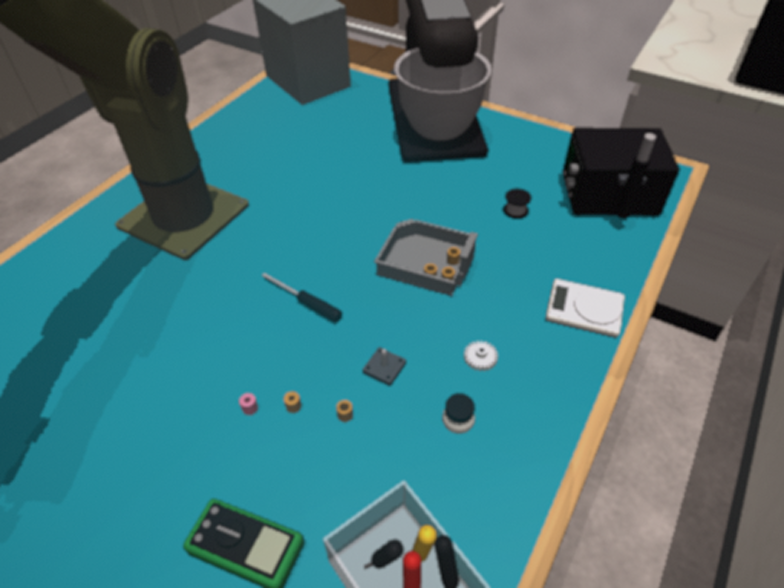

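View pics/d0.png

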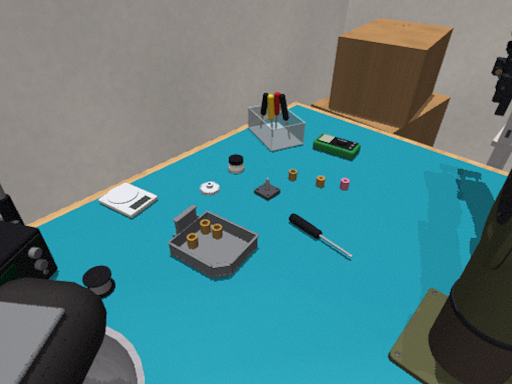

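The scene picture shows the tray at (427,257), the gauge at (385,365), and three sleeve-like things: pink (248,403), bronze (292,400) and bronze (344,409). The two bronze ones fit the description and the pink one is excluded. I'll measure them and confirm in a crop.

```bash
python3 - <<'E'
from h import *
from scipy import ndimage as nd
for n,f in(('scene','s0'),('side','d0')):
    a=cv2.imread(f'pics/{f}.png');d=np.load(f'pics/{f}.npy');P=cloud(n,d)
    hsv=cv2.cvtColor(a,cv2.COLOR_BGR2HSV).astype(int)
    ok=(d>0)&(P[...,2]>.012)&(P[...,2]<.12)&(P[...,0]>.1)&(P[...,0]<.95)&(abs(P[...,1])<.75)
    L,k=nd.label(ok)
    for i in range(1,k+1):
        q=P[L==i]
        if len(q)<15: continue
        v,u=np.argwhere(L==i).mean(0)
        t=q[q[:,2]>q[:,2].max()-.006]
        print(n,len(q),'px',int(u),int(v),'mean',q.mean(0).round(3),'min',q.min(0).round(3),'max',q.max(0).round(3),'top',t.mean(0).round(3))
    mat=P[(d>0)&(abs(P[...,2])<.02)&(P[...,0]>.3)&(P[...,0]<.7)&(abs(P[...,1])<.3)];print('matz',np.median(mat[:,2]))
a=cv2.imread('pics/s0.png')
c1=cv2.resize(a[250:285,150:240],None,fx=8,fy=8,interpolation=cv2.INTER_CUBIC)
c2=cv2.resize(a[140:195,240:315],None,fx=8,fy=8,interpolation=cv2.INTER_CUBIC)[:300,:720]
cv2.imwrite('pics/c1.png',c1)
E
```

```text
scene 408 px 288 52 mean [0.309 0.614 0.102] min [0.249 0.548 0.072] max [0.398 0.64  0.12 ] top [0.309 0.613 0.117]
scene 1824 px 284 85 mean [0.358 0.49  0.048] min [0.12  0.398 0.012] max [0.486 0.687 0.12 ] top [0.378 0.466 0.117]
scene 1924 px 400 123 mean [0.794 0.45  0.071] min [0.665 0.408 0.012] max [0.897 0.528 0.12 ] top [0.79  0.452 0.117]
scene 217 px 338 129 mean [0.622 0.366 0.036] min [0.593 0.343 0.012] max [0.647 0.404 0.045] top [0.621 0.369 0.041]
scene 1372 px 281 166 mean [0.538 0.128 0.035] min [0.439 0.052 0.012] max [0.619 0.212 0.086] top [0.609 0.144 0.081]
scene 308 px 204 196 mean [ 0.4   -0.077  0.021] min [ 0.272 -0.092  0.012] max [ 0.461 -0.06   0.029] top [ 0.416 -0.076  0.025]
scene 1280 px 382 199 mean [0.842 0.163 0.02 ] min [0.769 0.107 0.012] max [0.912 0.23  0.027] top [0.854 0.171 0.023]
scene 82 px 314 229 mean [ 0.719 -0.026  0.019] min [ 0.697 -0.038  0.012] max [ 0.734 -0.002  0.026] top [ 0.72  -0.024  0.023]
scene 365 px 251 237 mean [ 0.588 -0.131  0.018] min [ 0.558 -0.158  0.012] max [ 0.614 -0.1    0.054] top [ 0.587 -0.13   0.052]
s
[... 2895 characters left out ...]
.084  0.012] max [ 0.457 -0.057  0.026] top [ 0.409 -0.071  0.022]
side 1679 px 29 262 mean [0.702 0.455 0.083] min [0.669 0.413 0.012] max [0.733 0.515 0.12 ] top [0.701 0.461 0.117]
side 33 px 328 240 mean [ 0.336 -0.065  0.014] min [ 0.314 -0.07   0.012] max [ 0.359 -0.061  0.015] top [ 0.336 -0.065  0.014]
side 27 px 341 249 mean [ 0.296 -0.062  0.013] min [ 0.278 -0.065  0.012] max [ 0.311 -0.058  0.015] top [ 0.296 -0.062  0.013]
side 591 px 97 278 mean [0.614 0.374 0.035] min [0.59  0.345 0.012] max [0.647 0.401 0.042] top [0.617 0.373 0.039]
side 982 px 108 372 mean [0.384 0.463 0.094] min [0.33  0.445 0.069] max [0.411 0.494 0.12 ] top [0.376 0.453 0.117]
matz -0.0016029757740296945
```

View pics/c1.png

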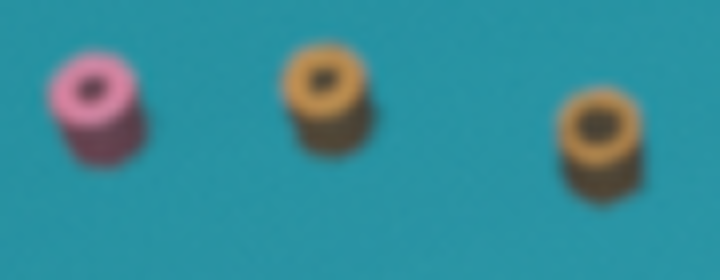

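The crop shows pink at (92,90), bronze with a small bore at (325,80) and bronze with a wide bore at (598,125). The right-hand one, world (0.576,-0.237), is the likely fit. I'll move over it and look from near.

Request:
jog_arm:
  series:
    - [0,0,0,18,16.5,0,8.8]
    - [0,0,0,18,16.5,0,8.8]
    - [0,0,0,18,16.5,0,8.8]
    - [0,0,0,18,16.5,0,8.8]
    - [0,0,0,18,16.5,0,8.8]

```text
t: 0.6
tcp_pos: [0.3615, -0.4312, 0.2385]
orientation: [-179.9, -0.0, 16.8]
contact_force: [-0.0, -1.0, -0.2]
grip_width: 1.001
grip_force: 0.0
```

Request:
jog_arm:
  series:
    - [0,0,0,18,16.5,0,8.8]
    - [0,0,0,18,16.5,0,8.8]
    - [0,0,0,18,16.5,0,8.8]
    - [0,0,0,18,16.5,0,8.8]
    - [0,0,0,18,16.5,0,8.8]

```text
t: 1.1
tcp_pos: [0.5414, -0.266, 0.2384]
orientation: [-180.0, -0.0, 16.8]
contact_force: [0.3, -0.6, 0.3]
grip_width: 1.001
grip_force: 0.0
```

```bash
python3 - <<'E'
from h import *
o=m.get_obs();print(o['t'],o['tcp_pos'],o['orientation'])
print(m.camera_info('wrist'))
Q=[]
for n,f in(('scene','s0'),('side','d0')):
    d=np.load(f'pics/{f}.npy');P=cloud(n,d).reshape(-1,3)
    s=(P[:,0]>.42)&(P[:,0]<.64)&(P[:,1]>.04)&(P[:,1]<.23)
    q=P[s&(P[:,2]>.012)]; r=cv2.minAreaRect(q[:,:2].astype(np.float32)*1000); print(n,'all',r)
    hd=P[s&(P[:,2]>.05)&(P[:,2]<.09)]; print(cv2.minAreaRect(hd[:,:2].astype(np.float32)*1000),hd.mean(0))
E
```

```text
1.1 [ 0.54143083 -0.26602969  0.23842131] [-1.79954639e+02 -3.16312433e-03  1.68108193e+01]
{'K': array([[305.22410561,   0.        , 253.94531612],
       [  0.        , 305.22410561, 190.78258593],
       [  0.        ,   0.        ,   1.        ]]), 'T_tool_cam': array([[-4.39899723e-04, -9.58024873e-01, -2.86684756e-01,
         7.36396143e-02],
       [ 9.99999898e-01, -4.52080314e-04, -2.37037103e-05,
        -7.62739758e-04],
       [-1.06895791e-04, -2.86684737e-01,  9.58024974e-01,
        -1.45950010e-01],
       [ 0.00000000e+00,  0.00000000e+00,  0.00000000e+00,
         1.00000000e+00]])}
scene all ((529.9031372070312, 133.3983154296875), (172.16346740722656, 143.3076171875), 8.56646728515625)
((608.2803955078125, 145.59378051757812), (13.502999305725098, 75.28894805908203), 8.5426607131958) [0.61052664 0.13911602 0.0738651 ]
side all ((527.2081909179688, 136.5311737060547), (172.26226806640625, 143.8146514892578), 8.149142265319824)
((605.01171875, 148.34970092773438), (14.87588882446289, 70.28095245361328), 8.14914321899414) [0.60147209 0.15174684 0.06863262]
```

```bash
cat >> h.py <<'E'
from scipy.spatial.transform import Rotation as Ro
def wcloud(f):
    o=m.get_obs();p,d=cap('wrist',f);c=m.camera_info('wrist');K=np.array(c['K']);T=np.array(c['T_tool_cam'])
    v,u=np.mgrid[:384,:512]
    P=np.stack([u,v,np.ones_like(u)],-1)@np.linalg.inv(K).T*d[...,None]
    P=P@T[:3,:3].T+T[:3,3]
    return p,d,P@Ro.from_euler('xyz',o['orientation'],degrees=True).as_matrix().T+o['tcp_pos']
E
python3 - <<'E'
from h import *
p,d,P=wcloud('w1');np.save('pics/w1P.npy',P)
def fit(c,zlo,zhi,r):
    q=P[(d>0)&(np.hypot(P[...,0]-c[0],P[...,1]-c[1])<r)&(P[...,2]>zlo)&(P[...,2]<zhi)]
    if len(q)<5: print('none');return
    (x,y),rad=cv2.minEnclosingCircle(q[:,:2].astype(np.float32)*1000);print(len(q),x,y,rad,'mean',q.mean(0)*1000,'z',np.percentile(q[:,2],[5,50,95]))
fit((.576,-.237),.022,.035,.025)
fit((.494,-.266),.022,.035,.025)
fit((.585,-.128),.03,.06,.03)
fit((.585,-.128),.049,.06,.03)
q=P[(d>0)&(np.hypot(P[...,0]-.585,P[...,1]+.128)<.06)&(P[...,2]>.009)&(P[...,2]<.02)]
print(cv2.minAreaRect(q[:,:2].astype(np.float32)*1000))
E
```

```text
263 576.3719482421875 -237.25730895996094 12.815345764160156 mean [ 576.5539262  -237.19110692   27.50636375] z [0.0250665  0.0276171  0.02901192]
292 493.84405517578125 -265.6846923828125 12.818023681640625 mean [ 494.79885951 -265.55251633   27.43485096] z [0.02341506 0.02767286 0.02904732]
149 584.5010986328125 -126.92241668701172 6.067365646362305 mean [ 584.88018857 -129.03512314   45.31595364] z [0.03294237 0.04694615 0.05238689]
52 584.0530395507812 -127.16914367675781 4.449865818023682 mean [ 584.46686524 -127.46924891   51.19158544] z [0.04928103 0.05143655 0.05286629]
((584.3417358398438, -126.61616516113281), (56.59009552001953, 55.97755813598633), 89.99839782714844)
```

View pics/w1.png

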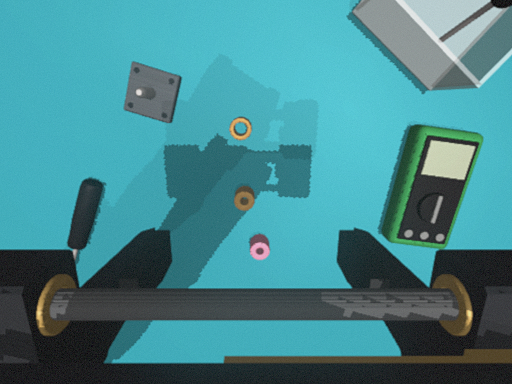

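The wrist view shows the wide-bore bronze sleeve at (240,128), the narrow-bore one at (244,200), pink at (260,246) and the gauge at (152,92). I'll grasp the wide-bore one.

Request:
jog_arm:
  series:
    - [0,0,-8.5,3.5,2.87,-5,5.5]
    - [0,0,-8.5,3.5,2.87,-10,5.5]
    - [0,0,-8.5,3.5,2.87,-14,5.5]
    - [0,0,-8.5,3.5,2.87,-18,5.5]
    - [0,0,-8.5,3.5,2.87,-18,5.5]

```text
t: 1.65
tcp_pos: [0.5697, -0.2379, 0.0526]
orientation: [-179.6, 0.7, 8.3]
contact_force: [-2.0, 0.4, 0.3]
grip_width: 0.626
grip_force: 0.0
```

Request:
jog_arm:
  series:
    - [0,0,0,0,0,-2,5.5]
    - [0,0,0,0,0,-4,5.5]
    - [0,0,0,0,0,-5,5.5]
    - [0,0,0,0,0,-5,5.5]
    - [0,0,0,0,0,-5,5.5]

```text
t: 2.15
tcp_pos: [0.5756, -0.2404, 0.0103]
orientation: [179.9, -0.1, 8.2]
contact_force: [0.4, -0.2, 1.0]
grip_width: 0.625
grip_force: 0.0
```

Request:
jog_arm:
  series:
    - [0,0,0,0,0,0,2]
    - [0,0,0,0,0,0,2]
    - [0,0,0,0,0,0,2]
    - [0,0,0,0,0,0,2]
    - [0,0,0,0,0,0,2]
  squeeze: 20

```text
t: 2.65
tcp_pos: [0.575, -0.2399, 0.0091]
orientation: [180.0, -0.0, 8.2]
contact_force: [-0.5, -0.1, 2.8]
grip_width: 0.287
grip_force: 20.0
```

Request:
jog_arm:
  series:
    - [0,0,0,0,0,3,2]
    - [0,0,0,0,0,6,2]
    - [0,0,0,0.9,8,8,2]
    - [0,0,0,0.9,11,8,2]
    - [0,0,0,0.9,11,8,2]

```text
t: 3.15
tcp_pos: [0.5852, -0.1214, 0.0896]
orientation: [-179.7, -0.2, 8.7]
contact_force: [-0.1, 0.5, 0.2]
grip_width: 0.287
grip_force: 20.0
```

Request:
jog_arm:
  series:
    - [0,0,0,0,0,0,2]
    - [0,0,0,0,0,0,2]
    - [0,0,0,0,0,0,2]

```text
t: 3.45
tcp_pos: [0.5832, -0.1329, 0.0884]
orientation: [179.9, 0.1, 8.0]
contact_force: [1.0, -0.4, -0.5]
grip_width: 0.288
grip_force: 20.0
```

```bash
python3 - <<'E'
from h import *
o=m.get_obs();print(o['t'],o['tcp_pos'],o['orientation'],o['contact_force'],o['grip_width'])
p,d,P=wcloud('w2')
c=o['tcp_pos']
s=(d>0)&(np.hypot(P[...,0]-c[0],P[...,1]-c[1])<.035)&(P[...,2]>c[2]-.015)&(P[...,2]<c[2]+.03)
h=cv2.cvtColor(p,cv2.COLOR_RGB2HSV)
b=s&(h[...,0]>8)&(h[...,0]<25)&(h[...,1]>90)
q=P[b];print(len(q),q.mean(0)-c,q.min(0)-c,q.max(0)-c)
t=q[q[:,2]>np.percentile(q[:,2],97)-.003];print((t.min(0)+t.max(0))/2-c, cv2.minEnclosingCircle(t[:,:2].astype(np.float32)*1000))
cv2.imwrite('pics/w2c.png',cv2.resize(p[170:310,180:330,::-1],None,fx=4,fy=4,interpolation=cv2.INTER_CUBIC))
E
```

```text
3.45 [ 0.58315814 -0.1328783   0.08835094] [1.79889239e+02 6.95374071e-02 8.02408458e+00] [ 1.00477112 -0.44365973 -0.53057143] 0.28777334381803915
2850 [0.00386832 0.00146403 0.01219936] [-0.01155891 -0.01217707 -0.00786916] [0.01513614 0.01398411 0.02056988]
[0.00224695 0.00111321 0.01860767] ((585.1387329101562, -131.84010314941406), 13.163722038269043)
```

View pics/w2c.png

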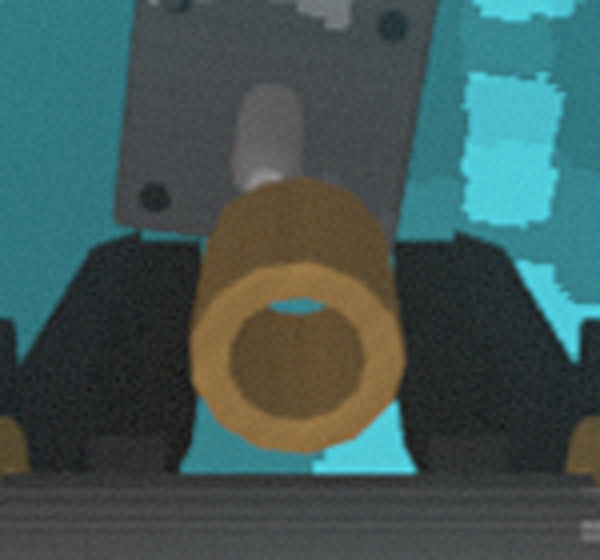

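The held sleeve is upright with its wide bore at (297,355) in the crop. The pin tip is beside it at (265,185). I'll let the arm settle and measure again.

Request:
jog_arm:
  series:
    - [0,0,0,0,0,0,2]
    - [0,0,0,0,0,0,2]
    - [0,0,0,0,0,0,2]

```text
t: 3.8
tcp_pos: [0.5837, -0.1304, 0.0886]
orientation: [180.0, 0.0, 8.2]
contact_force: [-0.3, -0.4, -1.0]
grip_width: 0.284
grip_force: 20.0
```

```bash
cat >> h.py <<'E'
def held(f):
    o=m.get_obs();c=o['tcp_pos'];p,d,P=wcloud(f)
    s=(d>0)&(np.hypot(P[...,0]-c[0],P[...,1]-c[1])<.035)&(P[...,2]>c[2]-.015)&(P[...,2]<c[2]+.03)
    h=cv2.cvtColor(p,cv2.COLOR_RGB2HSV)
    q=P[s&(h[...,0]>8)&(h[...,0]<25)&(h[...,1]>90)]
    t=q[q[:,2]>np.percentile(q[:,2],97)-.003]
    print(o['t'],c,o['orientation'],o['contact_force'],o['grip_width'])
    print('top z',np.median(t[:,2]),cv2.minEnclosingCircle(t[:,:2].astype(np.float32)*1000))
    g=(d>0)&(np.hypot(P[...,0]-.5843,P[...,1]+.1268)<.025)&(P[...,2]>.03)&(P[...,2]<.06)
    if g.sum()>5: print('pin',g.sum(),cv2.minEnclosingCircle(P[g][:,:2].astype(np.float32)*1000),P[g][:,2].max())
E
python3 -c "
from h import *
held('w3')"
```

```text
3.8 [ 0.58368538 -0.13042804  0.08861338] [1.79994368e+02 1.04148202e-02 8.17142171e+00] [-0.30349765 -0.43342852 -0.9931478 ] 0.2835591984353255
top z 0.10722405344420441 ((585.5468139648438, -129.4458770751953), 13.176865577697754)
pin 253 ((585.460205078125, -126.49378204345703), 5.793142795562744) 0.052638126435588524
```

Request:
jog_arm:
  series:
    - [0,0,0,-0.06,0.28,0,2]
    - [0,0,0,-0.06,0.28,0,2]
    - [0,0,0,-0.06,0.28,-1,2]
    - [0,0,0,-0.06,0.28,-2,2]
    - [0,0,0,-0.06,0.28,-2.2,2]

```text
t: 4.35
tcp_pos: [0.5821, -0.1269, 0.065]
orientation: [-180.0, 0.2, 8.2]
contact_force: [-0.6, -0.7, -0.6]
grip_width: 0.285
grip_force: 20.0
```

Request:
jog_arm:
  series:
    - [0,0,0,0,0,-0.5,2]
    - [0,0,0,0,0,-1,2]
    - [0,0,0,0,0,-1.5,2]
    - [0,0,0,0,0,-1.8,2]
    - [0,0,0,0,0,-1.8,2]

```text
t: 4.85
tcp_pos: [0.5829, -0.127, 0.0483]
orientation: [-180.0, 0.0, 8.2]
contact_force: [-0.0, -0.5, 0.0]
grip_width: 0.282
grip_force: 20.0
```

```bash
python3 -c "
from h import *
held('w4')"
```

```text
4.85 [ 0.58292707 -0.1270459   0.04826101] [-1.79991266e+02  4.27774025e-02  8.22027413e+00] [-0.03346388 -0.54925602  0.03620541] 0.2824693557097668
top z 0.06685177674837915 ((585.1748657226562, -125.82284545898438), 13.006532669067383)
pin 1660 ((592.2490234375, -125.68262481689453), 23.19344139099121) 0.059995027225918846
```

Request:
jog_arm:
  series:
    - [0,0,0,0,-0.04,-0.7,2]
    - [0,0,0,0,-0.04,-1.4,2]
    - [0,0,0,0,-0.04,-2,2]
    - [0,0,0,0,-0.04,-2.3,2]
    - [0,0,0,0,-0.04,-2.3,2]

```text
t: 5.4
tcp_pos: [0.5828, -0.1274, 0.0251]
orientation: [-180.0, 0.1, 8.2]
contact_force: [-0.2, -0.2, -1.0]
grip_width: 0.285
grip_force: 20.0
```

Request:
jog_arm:
  series:
    - [0,0,0,0,0,-0.1,2]
    - [0,0,0,0,0,-0.2,2]
    - [0,0,0,0,0,-0.25,2]
    - [0,0,0,0,0,-0.25,2]

```text
t: 5.8
tcp_pos: [0.5833, -0.1275, 0.0233]
orientation: [180.0, -0.0, 8.2]
contact_force: [-0.5, -0.2, -0.8]
grip_width: 0.288
grip_force: 20.0
```

Request:
jog_arm:
  series:
    - [0,0,0,0,0,-0.05,2]
    - [0,0,0,0,0,-0.05,3.2]
    - [0,0,0,0,0,-0.05,3.2]
    - [0,0,0,0,0,-0.05,3.2]
    - [0,0,0,0,0,-0.05,3.2]

```text
t: 6.3
tcp_pos: [0.5832, -0.1275, 0.0227]
orientation: [180.0, -0.0, 8.2]
contact_force: [0.6, 0.2, 0.4]
grip_width: 0.364
grip_force: 0.0
```

```bash
python3 -c "
from h import *
held('w5');p=cv2.imread('pics/w5.png');cv2.imwrite('pics/w5c.png',cv2.resize(p[170:310,180:330],None,fx=4,fy=4,interpolation=cv2.INTER_CUBIC))"
```

```text
6.3 [ 0.58321624 -0.12747804  0.0227096 ] [ 1.79999212e+02 -2.22914549e-04  8.21751399e+00] [0.60969409 0.20116874 0.42375957] 0.3641458256326164
top z 0.041778371082776336 ((585.26513671875, -126.25874328613281), 12.975330352783203)
pin 4172 ((589.983642578125, -126.00106811523438), 23.89252471923828) 0.059991407340599476
```

View pics/w5c.png

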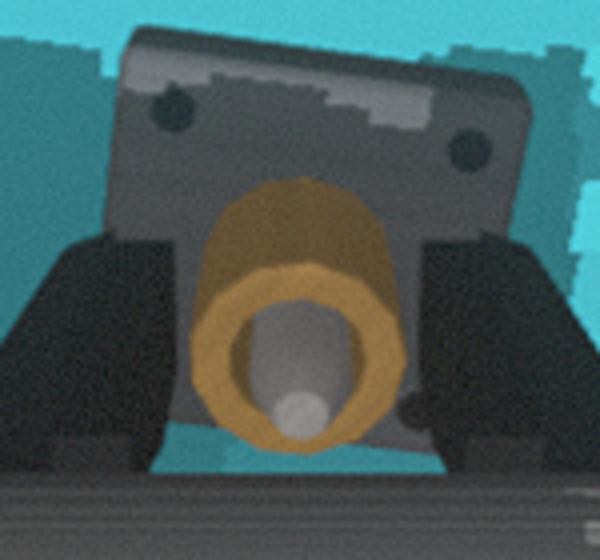

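The picture shows the pin through the bore at (300,410), and the sleeve top is at 41.8 mm against 42 mm expected, so the sleeve is fully home and fits. I'll regrip it and carry it to the tray.

Request:
jog_arm:
  series:
    - [0,0,0,0.1,0,0.05,2]
    - [0,0,0,0.1,0,0.05,2]
    - [0,0,0,0.1,0,0.05,2]
    - [0,0,0,0.1,0,0.05,2]
    - [0,0,0,0.1,0,0.05,2]
  squeeze: 20

```text
t: 6.85
tcp_pos: [0.5842, -0.1275, 0.0232]
orientation: [180.0, 0.0, 8.2]
contact_force: [-0.1, -0.5, 0.0]
grip_width: 0.284
grip_force: 20.0
```

Request:
jog_arm:
  series:
    - [0,0,0,0,0,1.5,2]
    - [0,0,0,0,0,3.5,2]
    - [0,0,0,0,0,5.5,2]
    - [0,0,0,0,0,8,2]
    - [0,0,0,0,0,9,2]

```text
t: 7.35
tcp_pos: [0.5857, -0.1279, 0.1163]
orientation: [179.9, -0.2, 8.2]
contact_force: [-0.1, -0.3, -0.8]
grip_width: 0.287
grip_force: 20.0
```

Request:
jog_arm:
  series:
    - [0,0,0,-1.5,4,0,2]
    - [0,0,0,-3,8,0,2]
    - [0,0,0,-4.5,12,0,2]
    - [0,0,0,-6,16,0,2]
    - [0,0,0,-7.5,20,0,2]

```text
t: 7.85
tcp_pos: [0.5085, 0.074, 0.1135]
orientation: [-180.0, -0.0, 8.2]
contact_force: [0.6, 0.7, -0.6]
grip_width: 0.285
grip_force: 20.0
```

Request:
jog_arm:
  series:
    - [0,0,0,-1.2,3.5,0,2]
    - [0,0,0,-1.7,5.2,0,2]
    - [0,0,0,-1.7,5.2,0,2]
    - [0,0,0,-1.7,5.2,0,2]
    - [0,0,0,-1.7,5.2,0,2]

```text
t: 8.35
tcp_pos: [0.4928, 0.1225, 0.1133]
orientation: [179.9, -0.0, 8.1]
contact_force: [0.2, -0.4, -0.8]
grip_width: 0.287
grip_force: 20.0
```

```bash
python3 -c "
from h import *
held('w6')
o=m.get_obs();p,d,P=wcloud('w6b')
s=(d>0)&(P[...,0]>.38)&(P[...,0]<.7)&(P[...,1]>.03)&(P[...,1]<.25)
hd=P[s&(P[...,2]>.06)&(P[...,2]<.085)&(P[...,0]>.56)];print('handle',cv2.minAreaRect(hd[:,:2].astype(np.float32)*1000),hd[:,2].max())
fl=P[s&(P[...,2]>.03)&(P[...,2]<.038)&(P[...,0]>.53)]
print(len(fl))
cv2.imwrite('pics/w6c.png',p[:,:,::-1])"
```

```text
8.35 [0.49281408 0.12254321 0.113349  ] [ 1.79923375e+02 -1.77093741e-02  8.06563434e+00] [ 0.24014705 -0.42064891 -0.79876553] 0.286988859317743
top z 0.13193817387500123 ((494.3335876464844, 123.5152816772461), 13.026606559753418)
handle ((606.6552124023438, 147.54177856445312), (14.5912504196167, 69.95685577392578), 8.763040542602539) 0.08254335579042746
3181
```

View pics/w6c.png

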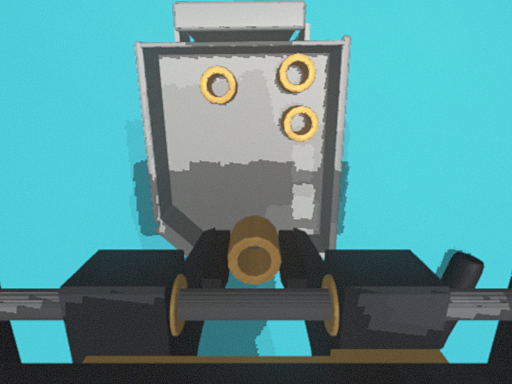

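The wrist view shows the held sleeve at (253,258) over the empty half of the tray, the three sleeves at (218,85), (297,72) and (300,123), and the handle at (240,15). I'll lower and release.

Request:
jog_arm:
  series:
    - [0,0,0,0,0,-3,2]
    - [0,0,0,0,0,-6,2]
    - [0,0,0,0,0,-8,2]
    - [0,0,0,0,0,-9,2]
    - [0,0,0,0,0,-9,2]

```text
t: 8.95
tcp_pos: [0.4918, 0.1235, 0.0223]
orientation: [180.0, 0.1, 8.1]
contact_force: [-0.4, 0.2, 0.0]
grip_width: 0.285
grip_force: 20.0
```

Request:
jog_arm:
  series:
    - [0,0,0,0,0,-0.3,2]
    - [0,0,0,0,0,-0.6,2]
    - [0,0,0,0,0,-0.72,2]
    - [0,0,0,0,0,-0.75,2]
    - [0,0,0,0,0,-0.75,2]

```text
t: 9.45
tcp_pos: [0.4924, 0.1246, 0.016]
orientation: [-180.0, -0.0, 8.2]
contact_force: [-0.9, -0.5, 0.5]
grip_width: 0.282
grip_force: 20.0
```

Request:
jog_arm:
  series:
    - [0,0,0,0,0,0,3.8]
    - [0,0,0,0,0,0,3.8]
    - [0,0,0,0,0,0,3.8]
    - [0,0,0,0,0,0,3.8]

```text
t: 9.85
tcp_pos: [0.4923, 0.1246, 0.0158]
orientation: [180.0, -0.0, 8.2]
contact_force: [-0.3, -0.2, 0.8]
grip_width: 0.437
grip_force: 0.0
```

Request:
jog_arm:
  series:
    - [0,0,0,0,0,2,3.8]
    - [0,0,0,0,0,5,3.8]
    - [0,0,0,0,0,9,3.8]
    - [0,0,0,0,0,13,5]
    - [0,0,0,0,0,15,5]

```text
t: 10.35
tcp_pos: [0.4933, 0.1247, 0.1687]
orientation: [-180.0, -0.2, 8.2]
contact_force: [1.1, -0.0, -0.0]
grip_width: 0.566
grip_force: 0.0
```

```bash
python3 -c "
from h import *
o=m.get_obs();print(o['joint_positions'],o['tcp_pos'])
p,d,P=wcloud('w7')
s=(d>0)&(P[...,0]>.38)&(P[...,0]<.7)&(P[...,1]>.03)&(P[...,1]<.25)
hd=P[s&(P[...,2]>.06)&(P[...,2]<.085)&(P[...,0]>.56)];print('handle',cv2.minAreaRect(hd[:,:2].astype(np.float32)*1000))
t=P[s&(P[...,2]>.029)&(P[...,2]<.037)&(P[...,0]<.53)];h=t-[.4945,.1256,0];h=t[np.hypot(h[:,0],h[:,1])<.03];print(len(h),h.mean(0))
"
```

```text
[-20.49880373  37.05519091   1.79089954 114.22086497  -2.23215395
  28.528821   -98.90704181] [0.49326208 0.12465712 0.16869796]
handle ((606.7262573242188, 147.68283081054688), (14.513778686523438, 69.85475158691406), 9.001228332519531)
375 [0.49412351 0.12595243 0.03340134]
```

Request:
jog_arm:
  series:
    - [0,0,-8.5,2.3,0.5,0,4]
    - [0,0,-17,4.6,1,0,4]
    - [0,0,-25.5,6.9,1.5,0,4]
    - [0,0,-34,9,2,0,4]
    - [0,0,-42.5,11.3,2.3,0,4]

```text
t: 10.9
tcp_pos: [0.6054, 0.1481, 0.1652]
orientation: [180.0, 0.1, -34.6]
contact_force: [0.3, -0.5, 0.8]
grip_width: 0.459
grip_force: 0.0
```

Request:
jog_arm:
  series:
    - [0,0,-8.5,0,0,0,4]
    - [0,0,-17,0,0,0,4]
    - [0,0,-25.5,0,0,0,4]
    - [0,0,-34,0,0,0,4]
    - [0,0,-42,0,0,0,4]

```text
t: 11.4
tcp_pos: [0.6048, 0.1471, 0.1654]
orientation: [180.0, 0.1, -76.7]
contact_force: [-0.2, -0.5, -2.1]
grip_width: 0.456
grip_force: 0.0
```

Request:
jog_arm:
  series:
    - [0,0,-5,0,0,-2,4]
    - [0,0,-5,0,0,-4,4]
    - [0,0,-5,0,0,-5,4]
    - [0,0,-5,0,0,-5,4]
    - [0,0,-5,0,0,-5,4]

```text
t: 11.9
tcp_pos: [0.6055, 0.1473, 0.1161]
orientation: [-180.0, 0.0, -81.3]
contact_force: [0.4, 0.6, 0.0]
grip_width: 0.453
grip_force: 0.0
```

```bash
python3 -c "
from h import *
o=m.get_obs();print(o['t'],o['joint_positions'],o['tcp_pos'],o['orientation'])
p,d,P=wcloud('w8')
s=(d>0)&(np.hypot(P[...,0]-.6066,P[...,1]-.1476)<.055)
hd=P[s&(P[...,2]>.074)&(P[...,2]<.085)];print('handle',cv2.minAreaRect(hd[:,:2].astype(np.float32)*1000),len(hd))
"
```

```text
11.9 [ -36.68873773   54.08346848   36.40236075   97.14451753  -43.83249974
   43.95378335 -149.95214629] [0.60551219 0.14725567 0.11609761] [-1.79981227e+02  5.76443165e-03 -8.12924104e+01]
handle ((606.9323120117188, 146.91409301757812), (14.026703834533691, 69.79312896728516), 8.66713809967041) 2197
```

Joint 7 is close to its limit, so I'll take the same grasp turned by 180°.

Request:
jog_arm:
  series:
    - [0,0,8.5,0,0,2,4]
    - [0,0,17,0,0,2,4]
    - [0,0,25.5,0,0,2,4]
    - [0,0,34,0,0,2,4]
    - [0,0,42.5,0,0,2,4]

```text
t: 12.45
tcp_pos: [0.606, 0.1473, 0.1372]
orientation: [-179.9, -0.1, -38.5]
contact_force: [-0.3, -0.0, 0.1]
grip_width: 0.452
grip_force: 0.0
```

Request:
jog_arm:
  series:
    - [0,0,8.5,0,0,0,4]
    - [0,0,17,0,0,0,4]
    - [0,0,25.5,0,0,0,4]
    - [0,0,34,0,0,0,4]
    - [0,0,42.5,0,0,0,4]

```text
t: 12.95
tcp_pos: [0.6061, 0.147, 0.1372]
orientation: [180.0, -0.1, 4.0]
contact_force: [0.4, -0.8, 0.2]
grip_width: 0.452
grip_force: 0.0
```

Request:
jog_arm:
  series:
    - [0,0,8.5,0,0,0,4]
    - [0,0,17,0,0,0,4]
    - [0,0,25.5,0,0,0,4]
    - [0,0,34,0,0,0,4]
    - [0,0,42.5,0,0,0,4]

```text
t: 13.45
tcp_pos: [0.6061, 0.1468, 0.1371]
orientation: [179.9, -0.1, 46.5]
contact_force: [-0.4, 0.0, 0.7]
grip_width: 0.451
grip_force: 0.0
```

Request:
jog_arm:
  series:
    - [0,0,8.5,0,0,0,4]
    - [0,0,17,0,0,0,4]
    - [0,0,25.5,0,0,0,4]
    - [0,0,34,0,0,0,4]
    - [0,0,42.5,0,0,0,4]

```text
t: 13.95
tcp_pos: [0.6062, 0.1466, 0.137]
orientation: [179.8, 0.0, 89.0]
contact_force: [-0.1, -0.4, 0.6]
grip_width: 0.454
grip_force: 0.0
```

Request:
jog_arm:
  series:
    - [0,0,8.5,0,0,0,4]
    - [0,0,10,0,0,0,4]
    - [0,0,10,0,0,0,4]
    - [0,0,10,0,0,0,4]
    - [0,0,10,0,0,0,4]

```text
t: 14.45
tcp_pos: [0.6054, 0.1475, 0.136]
orientation: [180.0, 0.0, 98.6]
contact_force: [0.9, -0.5, -0.1]
grip_width: 0.451
grip_force: 0.0
```

```bash
python3 -c "
from h import *
o=m.get_obs();print(o['t'],o['joint_positions'],o['tcp_pos'],o['orientation'])
p,d,P=wcloud('w9')
s=(d>0)&(np.hypot(P[...,0]-.6066,P[...,1]-.1476)<.055)
hd=P[s&(P[...,2]>.074)&(P[...,2]<.085)];print('handle',cv2.minAreaRect(hd[:,:2].astype(np.float32)*1000),len(hd))
"
```

```text
14.45 [-11.45385718  46.83944219 -11.74734961  95.1105223   13.56564856
  39.42480348 -21.47101517] [0.60535092 0.14747148 0.13596426] [1.79971998e+02 2.10992008e-02 9.86332845e+01]
handle ((605.8204956054688, 147.7237548828125), (13.912498474121094, 69.58720397949219), 9.218498229980469) 1831
```

Request:
jog_arm:
  series:
    - [0,0,0,0.1,0,-3,4]
    - [0,0,0,0.1,0,-6,4]
    - [0,0,0,0.1,0,-8,4]
    - [0,0,0,0.1,0,-9,4]
    - [0,0,0,0.1,0,-9,4]

```text
t: 15.0
tcp_pos: [0.6054, 0.1474, 0.0445]
orientation: [-179.9, 0.0, 98.7]
contact_force: [-0.4, -0.2, 0.8]
grip_width: 0.456
grip_force: 0.0
```

Request:
jog_arm:
  series:
    - [0,0,0,0,0,0,0.6]
    - [0,0,0,0,0,0,0.6]
    - [0,0,0,0,0,0,0.6]
    - [0,0,0,0,0,0,0.6]
    - [0,0,0,0,0,0,0.6]
  squeeze: 55

```text
t: 15.5
tcp_pos: [0.6069, 0.1477, 0.0466]
orientation: [179.9, -0.0, 98.7]
contact_force: [0.6, 0.1, 3.9]
grip_width: 0.13
grip_force: 55.0
```

Request:
jog_arm:
  series:
    - [0,0,0,0,0,0.3,0.6]
    - [0,0,0,0,0,0.8,0.6]
    - [0,0,0,0,0,1.5,0.6]
    - [0,0,0,0,0,2.3,0.6]
    - [0,0,0,0,0,3,0.6]

```text
t: 16.0
tcp_pos: [0.6063, 0.1475, 0.0765]
orientation: [180.0, -0.0, 98.7]
contact_force: [-0.2, 0.0, -4.6]
grip_width: 0.132
grip_force: 55.1
```

```bash
python3 -c "
from h import *
o=m.get_obs();print(o['t'],o['joint_positions'],o['tcp_pos'],o['orientation'],o['contact_force'],o['moment'],o['grip_width'])
b,d=cap('side','d2');cv2.imwrite('pics/d2c.png',cv2.resize(b[120:320,120:370,::-1],None,fx=3,fy=3,interpolation=cv2.INTER_CUBIC))
"
```

```text
16.0 [-12.18725378  51.80657151 -10.38834753  96.48656948  15.05525852
  33.06092916 -22.63471974] [0.60626493 0.14751258 0.07646502] [ 1.79985197e+02 -3.52972182e-03  9.87213437e+01] [-0.15826597  0.02493896 -4.63129491] [ 0.10002464 -0.39500548 -0.00148321] 0.1316435503539405
```

View pics/d2c.png

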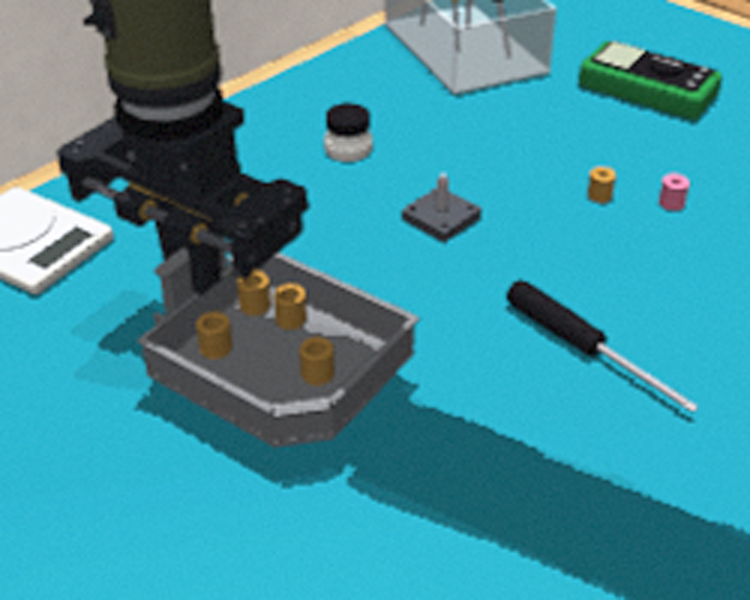

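The picture shows the tray hanging level from the handle with all four sleeves inside and the narrow sleeve still on the mat at (601,185). Now I'll lift and tilt.

Request:
jog_arm:
  series:
    - [0,0,0,0,0,1.5,0.6]
    - [0,0,0,0,0,3.5,0.6]
    - [0,0,0,0,0,5.5,0.6]
    - [0,0,0,0,0,7.5,0.6]
    - [0,0,0,0,0,9,0.6]
  squeeze: 60

```text
t: 16.55
tcp_pos: [0.6065, 0.1476, 0.1679]
orientation: [179.9, -0.0, 98.7]
contact_force: [-0.3, 0.4, -4.7]
grip_width: 0.132
grip_force: 60.1
```

Request:
jog_arm:
  series:
    - [0,0,0,0,0,1.5,0.6]
    - [0,0,0,0,0,3,0.6]
    - [0,0,0,0,0,4.2,0.6]
    - [0,0,0,0,0,5,0.6]
    - [0,0,0,0,0,5,0.6]

```text
t: 17.05
tcp_pos: [0.6068, 0.1477, 0.2171]
orientation: [179.9, -0.0, 98.7]
contact_force: [0.3, -0.6, -4.0]
grip_width: 0.127
grip_force: 60.1
```

Request:
jog_arm:
  series:
    - [-1.2,-1.6,0,0,0,0,0.6]
    - [-2.4,-3.2,0,0,0,0,0.6]
    - [-3.6,-4.8,0,0,0,0,0.6]
    - [-4.8,-6.4,0,0,0,0,0.6]
    - [-6,-8,0,0,0,0,0.6]

```text
t: 17.55
tcp_pos: [0.6055, 0.1475, 0.2149]
orientation: [173.0, 7.2, 98.3]
contact_force: [-0.0, -0.9, -3.9]
grip_width: 0.134
grip_force: 60.1
```

Request:
jog_arm:
  series:
    - [-0.6,-0.8,0,0,0,0,0.6]
    - [-1.2,-1.6,0,0,0,0,0.6]
    - [-1.8,-2.4,0,0,0,0,0.6]
    - [-2.4,-3.2,0,0,0,0,0.6]
    - [-3,-4,0,0,0,0,0.6]

```text
t: 18.05
tcp_pos: [0.6063, 0.1474, 0.2157]
orientation: [169.3, 10.7, 97.7]
contact_force: [0.5, -0.7, -4.5]
grip_width: 0.132
grip_force: 60.1
```

Request:
jog_arm:
  series:
    - [-0.6,-0.8,0,0,0,0,0.6]
    - [-1.2,-1.6,0,0,0,0,0.6]
    - [-1.8,-2.4,0,0,0,0,0.6]
    - [-2.4,-3.2,0,0,0,0,0.6]
    - [-3,-4,0,0,0,0,0.6]

```text
t: 18.55
tcp_pos: [0.6062, 0.1476, 0.2158]
orientation: [165.6, 14.2, 96.9]
contact_force: [-0.3, 0.1, -4.3]
grip_width: 0.132
grip_force: 60.1
```

Request:
jog_arm:
  series:
    - [-1,-1.4,0,0,0,0,0.6]
    - [-2,-2.7,0,0,0,0,0.6]
    - [-3,-4.1,0,0,0,0,0.6]
    - [-4,-5.4,0,0,0,0,0.6]
    - [-5,-6.8,0,0,0,0,0.6]

```text
t: 19.05
tcp_pos: [0.6062, 0.1481, 0.2159]
orientation: [159.1, 19.8, 95.0]
contact_force: [0.5, 0.1, -4.0]
grip_width: 0.128
grip_force: 60.1
```

Request:
jog_arm:
  series:
    - [-1,-1.4,0,0,0,0,0.6]
    - [-2,-2.7,0,0,0,0,0.6]
    - [-3,-4.1,0,0,0,0,0.6]
    - [-4,-5.4,0,0,0,0,0.6]
    - [-5,-6.8,0,0,0,0,0.6]

```text
t: 19.55
tcp_pos: [0.6062, 0.1487, 0.2158]
orientation: [152.1, 25.2, 92.4]
contact_force: [-0.4, 0.0, -4.7]
grip_width: 0.127
grip_force: 60.1
```

Request:
jog_arm:
  series:
    - [0,0,0,0,0,0,0.6]
    - [0,0,0,0,0,0,0.6]
    - [0,0,0,0,0,0,0.6]
    - [0,0,0,0,0,0,0.6]
    - [0,0,0,0,0,0,0.6]

```text
t: 20.05
tcp_pos: [0.6065, 0.1472, 0.216]
orientation: [152.2, 25.2, 92.3]
contact_force: [0.6, 0.7, -3.9]
grip_width: 0.132
grip_force: 60.1
```

```bash
python3 -c "
from h import *
o=m.get_obs();print(o['t'],o['joint_positions'],o['tcp_pos'],o['orientation'],o['contact_force'],o['moment'],o['grip_width'])
print(Ro.from_euler('xyz',o['orientation'],degrees=True).as_matrix()[:,2])
b,d=cap('side','d3');P=cloud('side',d)
cv2.imwrite('pics/d3c.png',cv2.resize(b[100:360,60:400,::-1],None,fx=2.3,fy=2.3,interpolation=cv2.INTER_CUBIC))
s=(d>0)&(P[...,0]>.4)&(P[...,0]<.7)&(P[...,1]>.04)&(P[...,1]<.3)&(P[...,2]>.03);q=P[s];print(q[q[:,2].argsort()[:8]])
"
```

```text
20.05 [-54.04426312  43.94369788  31.94315448 113.72033032  45.24358601
  17.8784706  -66.22787563] [0.60650627 0.14717533 0.21603217] [152.15951499  25.21601231  92.2847815 ] [ 0.62440536  0.72524319 -3.86163201] [ 0.74810882  0.56253605 -0.01615048] 0.13177245061068713
[ 0.48165875 -0.35780189 -0.79998916]
[[0.49230158 0.14024527 0.09401615]
 [0.50483163 0.15786183 0.09504864]
 [0.50269394 0.15684133 0.09570367]
 [0.50715655 0.16143626 0.09598886]
 [0.4831768  0.1308854  0.09638106]
 [0.49321339 0.14509198 0.0966794 ]
 [0.51340953 0.1643905  0.09696325]
 [0.50450527 0.16081592 0.09723402]]
```

View pics/d3c.png

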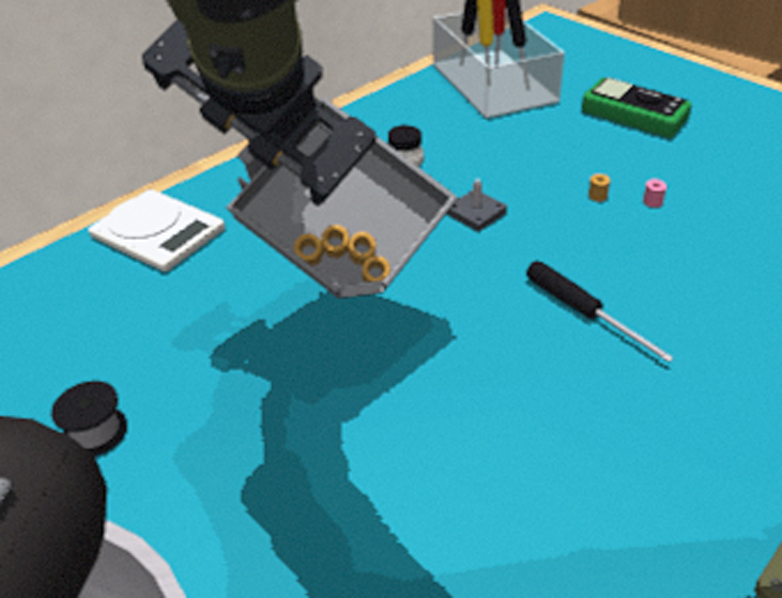

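The side view shows the tray up and tilted, its corner at (350,290), with the four sleeves at (307,248), (335,240), (360,245) and (375,268). I'll work out where they are in the tray frame.

```bash
cat > tr.py <<'E'
from h import *
import sys
def tray(f):
    o=m.get_obs();b,d=cap('side',f);P=cloud('side',d)
    # tray frame from tool: tool yaw 98.7 at grasp => tray yaw 8.7 ; Rt = Rtool * Rtool0^T * Rtray0
    R0=Ro.from_euler('xyz',[180,0,98.7],degrees=True);R=Ro.from_euler('xyz',o['orientation'],degrees=True)
    Rt=(R*R0.inv()*Ro.from_euler('z',8.7,degrees=True)).as_matrix()
    org=o['tcp_pos']-Rt@[.084,0,.046]
    Q=((P-org)@Rt)*1000
    h=cv2.cvtColor(b,cv2.COLOR_RGB2HSV)
    br=(d>0)&(h[...,0]>8)&(h[...,0]<25)&(h[...,1]>90)&(abs(Q[...,0])<95)&(abs(Q[...,1])<85)&(Q[...,2]>5)&(Q[...,2]<50)
    cor=org+Rt@[-.063,.053,.002];print(o['t'],'low',cor,'tilt',np.degrees(np.arccos(Rt[2,2])),'down',Rt[2,:2])
    im=np.full((600,640,3),255,np.uint8);f2=lambda x,y:(int(320+x*3.4),int(300-y*3.4))
    pl=np.array([f2(*a) for a in[(75,-65),(75,65),(-45,65),(-75,35),(-75,-65)]]);cv2.polylines(im,[pl],True,(0,0,0),1)
    for x,y,z in Q[br]: cv2.circle(im,f2(x,y),2,(0,int(z*8)%256,200) if z>28 else (200,150,150),-1)
    cv2.imwrite(f'pics/{f}t.png',im);print(np.percentile(Q[br][:,2],[5,50,95]))
tray(sys.argv[1])
E
python3 tr.py d4
```

```text
20.1 low [0.4970058  0.14493406 0.09608632] tilt 36.87163502611992 down [ 0.42239153 -0.42616253]
[12.21594556 31.2703855  34.01872846]
```

View pics/d4t.png

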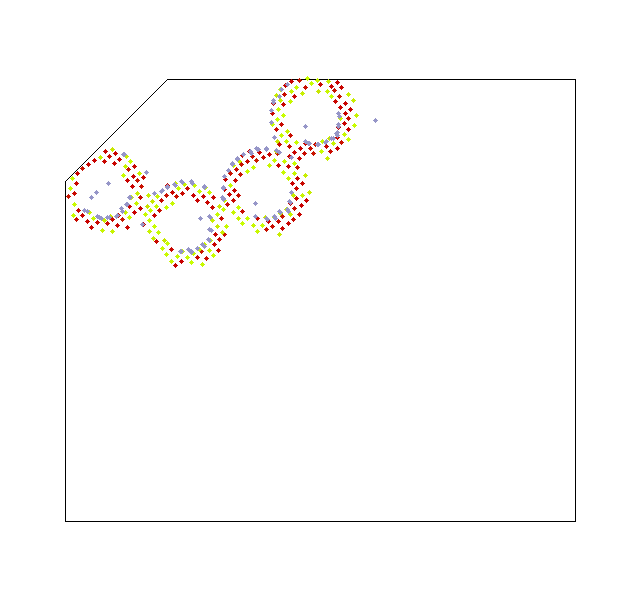

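All four are upright, but they form an arch: A (-62,31), B (-39,23), C (-17,32), D (-2,54) mm. Rocking toward -x and back should break it and nest them.

```bash
python3 -c "
from h import *
o=m.get_obs();R=Ro.from_euler('xyz',o['orientation'],degrees=True);R0=Ro.from_euler('xyz',[180,0,98.7],degrees=True)
Z=Ro.from_euler('z',8.7,degrees=True)
for v in([-6,-36,0],[-26,-26.5,0]):
    Rn=Ro.from_rotvec(Z.apply(v),degrees=True)*R0
    print((Rn*R.inv()).as_rotvec(degrees=True))
"
```

```text
[20.17716815 -6.44734322  6.73102186]
[ 0.24800171 -0.49486449  0.21502442]
```

Request:
jog_arm:
  series:
    - [4,-1.2,1.2,0,0,0,0.6]
    - [8,-2.4,2.6,0,0,0,0.6]
    - [12,-3.8,4,0,0,0,0.6]
    - [16,-5,5.4,0,0,0,0.6]
    - [20,-6.4,6.7,0,0,0,0.6]

```text
t: 20.65
tcp_pos: [0.5924, 0.1317, 0.2002]
orientation: [151.4, 14.5, 94.4]
contact_force: [-0.1, -0.7, -5.4]
grip_width: 0.132
grip_force: 60.1
```

Request:
jog_arm:
  series:
    - [0,0,0,0,0,0,0.6]
    - [0,0,0,0,0,0,0.6]
    - [0,0,0,0,0,0,0.6]
    - [0,0,0,0,0,0,0.6]

```text
t: 21.05
tcp_pos: [0.5931, 0.1332, 0.2006]
orientation: [151.3, 14.5, 94.4]
contact_force: [-0.4, -0.2, -3.8]
grip_width: 0.132
grip_force: 60.1
```

Request:
jog_arm:
  series:
    - [-4,1.2,-1.2,0,0,0,0.6]
    - [-8,2.4,-2.6,0,0,0,0.6]
    - [-12,3.8,-4,0,0,0,0.6]
    - [-16,5,-5.4,0,0,0,0.6]
    - [-20,6.4,-6.7,0,0,0,0.6]

```text
t: 21.55
tcp_pos: [0.5928, 0.1345, 0.2004]
orientation: [159.4, 34.2, 91.1]
contact_force: [0.2, -1.2, -4.0]
grip_width: 0.132
grip_force: 60.1
```

Request:
jog_arm:
  series:
    - [0,0,0,0,0,0.8,0.6]
    - [0,0,0,0,0,0.8,0.6]
    - [0,0,0,0,0,0.8,0.6]
    - [0,0,0,0,0,0.8,0.6]
    - [0,0,0,0,0,0.8,0.6]

```text
t: 22.05
tcp_pos: [0.5929, 0.1318, 0.2091]
orientation: [159.3, 34.2, 90.9]
contact_force: [0.5, 0.6, -5.1]
grip_width: 0.129
grip_force: 60.1
```

```bash
python3 tr.py d5
```

```text
22.05 low [0.47107008 0.12137125 0.10226448] tilt 39.29778939383688 down [ 0.29249751 -0.56176393]
[15.03442761 31.83412296 34.13820752]
```

View pics/d5t.png

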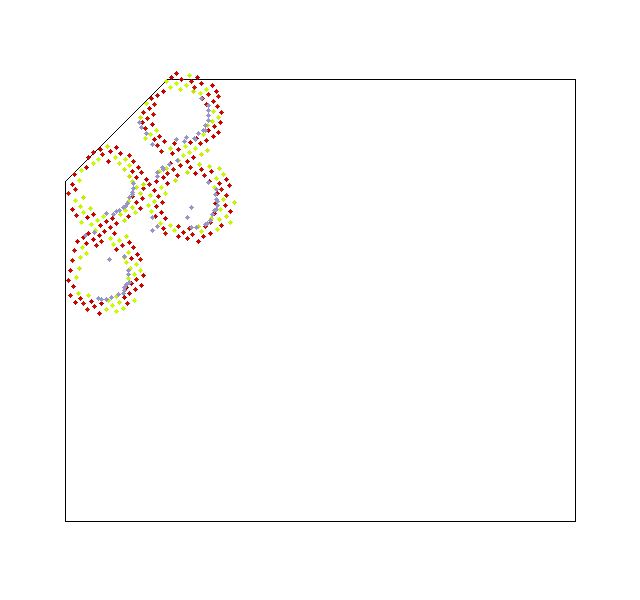

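The four sleeves are now nested tightly in the corner. I'll trim the tilt direction back onto the diagonal.

```bash
python3 -c "
from h import *
o=m.get_obs();R=Ro.from_euler('xyz',o['orientation'],degrees=True);R0=Ro.from_euler('xyz',[180,0,98.7],degrees=True)
Z=Ro.from_euler('z',8.7,degrees=True)
print(o['joint_positions'])
for v in([-26,-25.5,0],):
    print((Ro.from_rotvec(Z.apply(v),degrees=True)*R0*R.inv()).as_rotvec(degrees=True))
"
```

```text
[-44.04416572  43.89721768  11.90364986 106.72504184  49.97985586
  42.36886154 -69.46596516]
[ 9.25770886 -5.48148494  4.84181614]
```

Request:
jog_arm:
  series:
    - [1.9,-1.1,1,0.2,0.3,0.1,0.6]
    - [3.8,-2.2,2,0.5,0.6,0.2,0.6]
    - [5.6,-3.3,2.9,0.8,0.9,0.4,0.6]
    - [7.4,-4.4,3.9,1,1.2,0.6,0.6]
    - [9.3,-5.5,4.8,1.3,1.5,0.7,0.6]

```text
t: 22.6
tcp_pos: [0.6059, 0.1473, 0.216]
orientation: [152.6, 25.0, 92.5]
contact_force: [-0.1, 0.1, -4.2]
grip_width: 0.131
grip_force: 60.1
```

Request:
jog_arm:
  series:
    - [0,0,0,0,0,0,0.6]
    - [0,0,0,0,0,0,0.6]
    - [0,0,0,0,0,0,0.6]
    - [0,0,0,0,0,0,0.6]
    - [0,0,0,0,0,0,0.6]

```text
t: 23.1
tcp_pos: [0.6061, 0.1477, 0.2156]
orientation: [152.7, 25.1, 92.5]
contact_force: [-0.5, 0.2, -4.7]
grip_width: 0.132
grip_force: 60.1
```

```bash
python3 tr.py d6; python3 - <<'E'
from h import *
a=cv2.imread('pics/d6.png')[120:300,90:330];b=cv2.imread('pics/d6t.png')[50:350,50:350]
o=m.get_obs();print(o['qd'],o['joint_positions'],o['grip_force'])
cv2.imwrite('pics/d6c.png',np.hstack([cv2.resize(a,(480,360)),cv2.resize(b,(300,360))]))
E
```

```text
23.1 low [0.49569245 0.14576895 0.0966702 ] tilt 36.405716990247925 down [ 0.41577559 -0.42352327]
[13.38307922 31.64540784 33.95392713]
[-0.05444854 -0.08874104  0.15199355  0.15944034 -0.07861674 -0.06780362
 -0.02638691] [-45.05860174  40.71320967  16.14875515 112.9806772   60.48093029
  27.42542571 -79.87267444] 60.08227776736021
```

View pics/d6c.png

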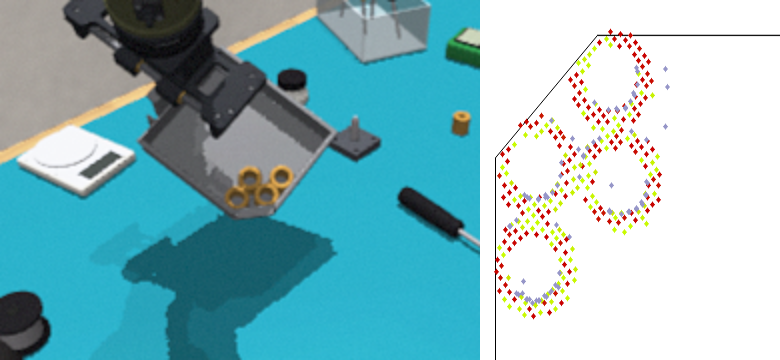

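The picture shows all four sleeves clustered at (237,195), (266,195), (250,177) and (281,177), against the pouring corner at (250,212). The tray is tilted 36° on the diagonal with its low point 97 mm up, and it is still. The narrow sleeve stays on the mat.

```bash
python3 -c "
from cell import manip as m
print(m.finish_job())"
```

```text
the job is handed in; nothing more can be done
None
```

I handed the job in: the wide-bore sleeve went fully home on the gauge pin and into the tray, and the narrow one stays on the mat. At hand-in the tray was held still by its handle, about 97 mm clear of the bench and tilted 36° toward the pouring corner, with all four sleeves gathered there.

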